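# Set the toiletries out on the glass stand in the order they are used

## Task

The four toiletries (cream jar, perfume flacon, dropper bottle, atomiser) stand in the grey bins of the walnut tray in the order in which they are used. Move all four to the steel and glass stand, one standing flat in each of its four places, in the same order from left to right as they stand in the tray. They are full and easily broken: keep them upright all the way and set them down gently, without letting them drop.

Things in the scene. Friction and masses are not known exactly. Their poses are not given: they have to be found in the camera images.
- jar: cream jar: round, white ceramic with a wide aluminium screw lid, 50 mm across (lid 51 mm), 58 mm high, about 160 g; the shortest and widest of the four. Origin: centre of its underside, z up its axis.
- flacon: rectangular clear glass perfume flacon with pale gold filling and a small round brass cap: body 30 mm (its x) by 46 mm (its y) by 58 mm high, cap 20 mm across up to 84 mm, about 150 g. Origin: centre of its underside, z up. At the start its axes are parallel to the tray's within 0.12 rad, so its 30 mm side lies across the tray.
- dropper: round amber glass dropper bottle: body 36 mm across and straight up to 54 mm, black collar and thin rubber bulb up to 88 mm, about 100 g. Origin: centre of its underside, z up its axis.
- atomiser: round metal atomiser, a plain slim cylinder with a steel cap: 34 mm across, 90 mm high, about 120 g. Origin: centre of its underside, z up its axis.
- bin_a: one of four identical dark grey plastic bins in the walnut tray, the one in which the jar stands at the start. Square, 64 x 64 mm outside, 59 x 59 mm inside, 20 mm high, floor 2.5 mm thick; origin: centre of its underside; axes parallel to the tray's. Fixed.
- bin_b: one of four identical dark grey plastic bins in the walnut tray, the one in which the flacon stands at the start. Square, 64 x 64 mm outside, 59 x 59 mm inside, 20 mm high, floor 2.5 mm thick; origin: centre of its underside; axes parallel to the tray's. Fixed.
- bin_c: one of four identical dark grey plastic bins in the walnut tray, the one in which the dropper stands at the start. Square, 64 x 64 mm outside, 59 x 59 mm inside, 20 mm high, floor 2.5 mm thick; origin: centre of its underside; axes parallel to the tray's. Fixed.
- bin_d: one of four identical dark grey plastic bins in the walnut tray, the one in which the atomiser stands at the start. Square, 64 x 64 mm outside, 59 x 59 mm inside, 20 mm high, floor 2.5 mm thick; origin: centre of its underside; axes parallel to the tray's. Fixed.
- tray: walnut tray, 82 mm (x) by 282 mm (y), rim 14 mm high, floor 5 mm thick. The four bins stand on its floor in a row along its y, at y = -99, -33, +33, +99 mm, in an order that changes. A bottle's underside is 7.5 mm above the table, up to 4 mm off its bin's centre. Origin: centre of its underside, on the table; yaw within 0.35 rad, so its +y end is the robot's left end. Fixed.
- stand: steel tube stand with a glass shelf, 84 mm (x) by 292 mm (y), upper face 50 mm above the table. Low bars part it into four empty places along its y, at y = -99, -33, +33, +99 mm (x = 0), each 62 x 62 mm inside; bars and rails rise 12 mm. Origin: centre of its underside, on the table; yaw within 0.35 rad, +y end is the robot's left. It is beside the tray, left or right. Fixed.

How it is judged:
By the outcome, as a careful person would: the job done as asked, in the order asked, and still so for the second after the job is handed in, with the robot touching nothing.
It also fails if it takes over 128 s, if anything falls off the work surface, if the arm or the gripper's body presses on something with over 40 N, if the wrist force passes 120 N, or if a joint passes its speed limit or range.

## Robot

A 6-joint arm with a two-finger parallel gripper is mounted at the origin on the work surface. World frame = base frame: x ahead of the robot, y to its left, z up, the work surface at z = 0. Lengths are in m, angles in rad, forces in N, time in s.
With the tool pointing down it reaches from about 0.375 to 0.975 m from the base axis. Payload 3.8 kg.
Tool frame: the origin (TCP) lies at the very end of the fingers, on their centre line; the grasp point (between the pads) lies 19 mm behind it (arm.grasp_offset is the distance from the TCP to the grasp point, in m); y points along the fingers, x is the direction in which the jaws open and shut, and the axes are right-handed (so a half turn about y gives the same grasp; the last joint's range is limited). The gripper opens to 85 mm and grips with 20 to 120 N. Pads are 22 mm wide; open, the fingers measure 114 mm over their backs; the gripper's body (76 mm by 85 mm) begins 54 mm behind the grasp point. The pads swing forward as they close: fully open they stand 13 mm farther back than shut.
Start: joints at [1.092, 0.264, 1.604, -0, 1.274, -0.037], TCP at [0.289, 0.61, 0.231] pointing down, gripper open.
Joint ranges: [-2.63, 2.63], [-0.94, 2.18], [0.31, 2.57], [-1.31, 4.45], [0, 2.66], [-2.55, 2.55]. Speed limits (rad/s): [2.57, 2.57, 3.14, 3.14, 3.14, 3.14].

## Interface

Orientations are given as a unit quaternion [x, y, z, w].
In Python, from plant import arm, effector, read_camera, camera_params, close_job, current_t, current_joint_pos, current_qd, current_tau, current_tool_pos, current_tool_rot, current_force, current_moment, current_opening gives the robot as it stands. Calls block until the motion is done:
- arm.move_ptp(position, orientation): joint-space move of the TCP to a pose.
- arm.move_l(position, attitude=None, vel=0.15): straight line of the TCP; attitude=None keeps the orientation; vel is the mean speed in m/s.
- arm.move_j(angles): joint-space move.
- effector.open_jaws() and effector.close(grip_force=None): open the fingers fully, or close them until they stop; grip_force is the grip in N (None keeps the last).
- arm.sleep(seconds).
- arm.ik(position, orientation): joint angles nearest the present ones, or None.
- read_camera(name): name is "scene" or "top" or "wrist"; returns the picture (420x560x3 uint8, red, green, blue); there is no depth.
- camera_params(name): a dict with "vertical_fov" (degrees; the focal length in pixels is half the picture's height over the tangent of half this angle, whatever the lens; pixels are square), "cx", "cy" (the principal point, pixels), "k1" (the pictures are not rectified: a ray, as slopes to the right and down, at radius r is drawn at 1 + k1 r^2 times it, then the intrinsics apply), "R" (3x3) and "t" (3): a world point X has camera coordinates R X + t. Camera axes: x right, y down, z forward; pixel columns grow to the right and rows downward; lengths in m; the calibration is good to about 2 mm. A picture is of the moment at which its call begins: read the wrist's pose just before it. camera_params takes no time and is no camera call; for the wrist camera it gives the pose at the moment of the call.
A pose or a line that the arm cannot do raises arm.MotionError and nothing moves.
- close_job(): hands the job in, once; it reports no verdict.
Readings, each from a call of its own:
- current_t(): time.
- current_joint_pos(): joint angles.
- current_qd(): joint speeds.
- current_tau(): joint torques, N m.
- current_tool_pos(): TCP position.
- current_tool_rot(): TCP orientation.
- current_force(): force on the tool from outside, world axes, zero at the start.
- current_moment(): the same for the moment, N m.
- current_opening(): opening from 0.0 (shut) to 1.0 (fully open).
Only numpy, scipy, OpenCV 4.12 (cv2) and the standard library are available. Lean on these libraries where they do the work, as an engineer would, in place of code of your own. Each camera call takes 0.05 s, during which the arm holds its last target.

## Working session

There is one attempt and no reset: what is moved stays moved. The work goes in short steps, each a Python script; the robot and the scene stay as the last script left them, time stands still between calls to the robot, and variables do not carry over. Pictures are saved under pics/ and viewed, and the job is handed in when it is done.

```bash
ls; mkdir -p pics; python3 - <<'E'
from plant import *
import cv2
print(current_t(),current_joint_pos(),current_tool_pos(),current_tool_rot(),arm.grasp_offset)
for n in ("scene","top","wrist"):
    p=camera_params(n);print(n,p)
    im=read_camera(n);cv2.imwrite(f"pics/{n}0.png",im[:,:,::-1])
print(current_t())
E
```

```text
pics
0.0 [ 1.09212804e+00  2.64803746e-01  1.60539624e+00  1.59066491e-05
  1.27367287e+00 -3.68985277e-02] [0.28824723 0.60954766 0.22991591] [ 0.59780026  0.37760455 -0.37900304 -0.59699778] 0.0187
scene {'vertical_fov': 55.84570756552274, 'cx': 281.39382307945334, 'cy': 210.42464181316464, 'k1': -0.031053102463228528, 'R': array([[ 0.66925615,  0.74272733, -0.02126794],
       [ 0.49509469, -0.46709745, -0.73259895],
       [-0.55405546,  0.47976671, -0.6803282 ]]), 't': array([-0.35034083, -0.22340154,  1.24709254])}
top {'vertical_fov': 51.14238081280512, 'cx': 268.93482401301526, 'cy': 218.13325541066405, 'k1': 0.014093456909733092, 'R': array([[-0.008948  , -0.99905527, -0.04252659],
       [-0.98925256,  0.01505113, -0.14544013],
       [ 0.1459428 ,  0.04076814, -0.98845266]]), 't': array([0.02194181, 0.51006931, 0.78014372])}
wrist {'vertical_fov': 62.31877614715668, 'cx': 272.8256364345452, 'cy': 208.87640980105655, 'k1': -0.024237317260762184, 'R': array([[ 0.42645889,  0.90450413, -0.00225702],
       [ 0.86796342, -0.40852589,  0.28239352],
       [ 0.25450405, -0.12238824, -0.959296  ]]), 't': array([-0.67240509, -0.03785133,  0.37861257])}
0.15
```

View pics/scene0.png

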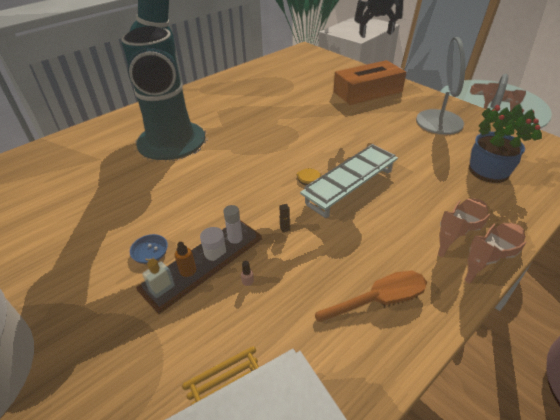

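View pics/top0.png

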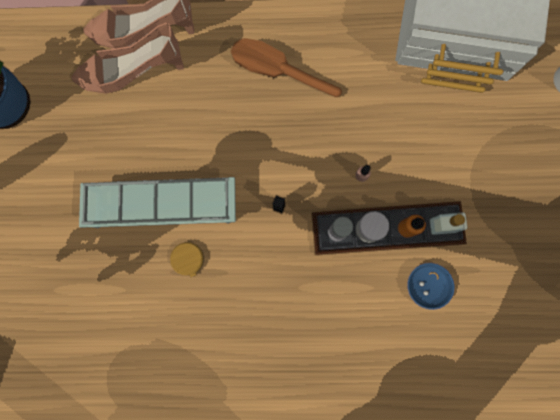

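View pics/wrist0.png

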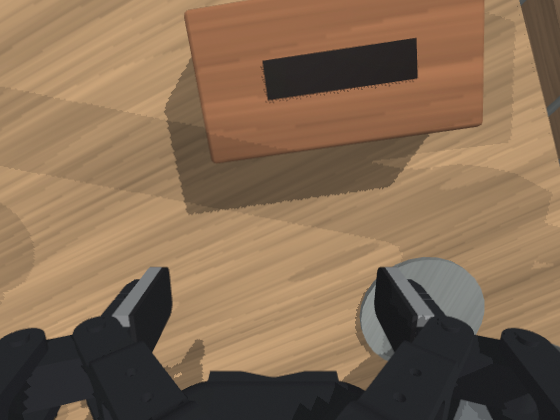

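The tray is on the right, with the order left to right atomiser (340,229), jar (373,227), dropper (412,226), flacon (447,223). The empty stand is on the left, around (158,203). Next I'll write helpers and make rough measurements.

```bash
cat > h.py <<'E'
import numpy as np, cv2
from plant import *
def K(p):
    f=210/np.tan(np.radians(p['vertical_fov'])/2); return f
def ray(p,uv):
    f=K(p); d=np.array([(uv[0]-p['cx'])/f,(uv[1]-p['cy'])/f]); s=d.copy()
    for _ in range(20): s=d/(1+p['k1']*(s@s))
    R=np.array(p['R']); C=-R.T@p['t']; v=R.T@np.array([s[0],s[1],1.]); return C,v/np.linalg.norm(v)
def onz(p,uv,z):
    C,v=ray(p,uv); return C+v*(z-C[2])/v[2]
def proj(p,X):
    c=np.array(p['R'])@np.asarray(X,float)+p['t']; s=c[:2]/c[2]; s=s*(1+p['k1']*(s@s)); return s*K(p)+[p['cx'],p['cy']]
def tri(obs):
    A=np.zeros((3,3));b=np.zeros(3);rs=[ray(p,uv) for p,uv in obs]
    for C,v in rs:
        M=np.eye(3)-np.outer(v,v);A+=M;b+=M@C
    X=np.linalg.solve(A,b); return X,[np.linalg.norm((np.eye(3)-np.outer(v,v))@(X-C)) for C,v in rs]
def save(n,im,s=1): cv2.imwrite(f"pics/{n}.png",cv2.resize(im[:,:,::-1],None,fx=s,fy=s,interpolation=cv2.INTER_CUBIC))
E
python3 - <<'E'
from h import *
import cv2
p=camera_params("top");q=camera_params("scene")
im=cv2.imread("pics/top0.png")
cv2.imwrite("pics/topz.png",np.vstack([cv2.resize(im[170:245,70:245],(770,330),interpolation=2)[:290],cv2.resize(im[190:262,305:475],(770,326),interpolation=2)[:300]]))
sc=cv2.imread("pics/scene0.png");cv2.imwrite("pics/scz.png",cv2.resize(sc[140:310,130:410],None,fx=2.8,fy=2.8,interpolation=2))
for n,z,uvs in (("stand",.062,[(80,184),(235,178),(236,221),(80,227)]),("tray",.014,[(313,212),(463,203),(466,243),(315,254)])):
    X=np.array([onz(p,u,z) for u in uvs]);print(n,X.round(3).tolist(),X.mean(0).round(3),[np.linalg.norm(X[i]-X[i-1]).round(3) for i in range(4)])
print("campos",-p['R'].T@p['t'],-q['R'].T@q['t'])
w=camera_params("wrist");C=-w['R'].T@w['t'];print("wrist",C,C-current_tool_pos())
for nm,uv,z in (("cap",(279,204),.03),("pink",(364,172),.03),("brass",(187,259),0.01),("dish",(432,285),.02)):print(nm,onz(p,uv,z).round(3))
E
```

```text
stand [[0.576, 0.366, 0.062], [0.582, 0.077, 0.062], [0.502, 0.075, 0.062], [0.496, 0.361, 0.062]] [0.539 0.22  0.062] [np.float64(0.081), np.float64(0.289), np.float64(0.08), np.float64(0.287)]
tray [[0.524, -0.068, 0.014], [0.537, -0.35, 0.014], [0.461, -0.35, 0.014], [0.444, -0.07, 0.014]] [ 0.492 -0.209  0.014] [np.float64(0.08), np.float64(0.283), np.float64(0.076), np.float64(0.281)]
campos [ 0.39092735 -0.01756104  0.84625279] [ 1.0360311  -0.44245606  0.67731745]
wrist [0.22327346 0.63911622 0.3725321 ] [-0.06504419  0.02944423  0.14231992]
cap [ 0.538 -0.003  0.03 ]
pink [ 0.597 -0.165  0.03 ]
brass [0.438 0.175 0.01 ]
dish [ 0.385 -0.281  0.02 ]
```

View pics/topz.png

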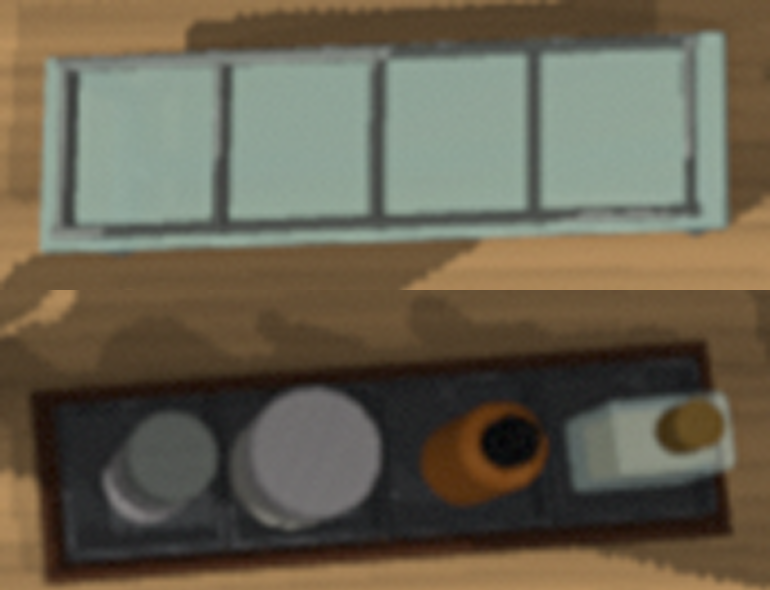

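View pics/scz.png

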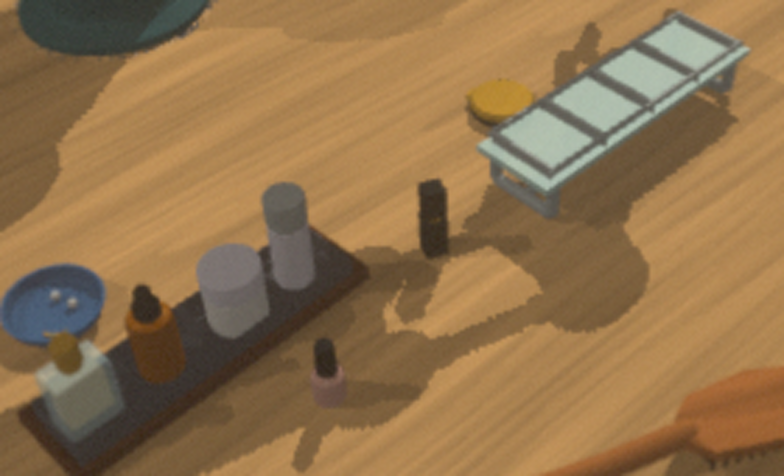

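```bash
cat >> h.py <<'E'
from scipy.spatial.transform import Rotation as Ro
def quat(a):  # jaw (tool x) heading a, fingers down
    x=np.array([np.cos(a),np.sin(a),0]);y=np.array([0,0,-1.]);return Ro.from_matrix(np.c_[x,y,np.cross(x,y)]).as_quat()
def wpose():
    return camera_params("wrist")
E
python3 - <<'E'
from h import *
print(Ro.from_quat(current_tool_rot()).as_matrix().round(3))
w=camera_params("wrist")
for uv in ((430,310),(213,160),(400,260)):print(onz(w,uv,0).round(3))
for P in ((.60,.17,.25),(.60,.27,.25),(.55,-.16,.25),(.55,-.26,.25)):
    for a in (np.pi/2,-np.pi/2,0,np.pi):
        r=arm.ik(P,quat(a));print(P,round(a,2),None if r is None else np.round(r,2))
E
```

```text
[[ 0.428 -0.001 -0.904]
 [ 0.904 -0.002  0.428]
 [-0.002 -1.     0.   ]]
[0.522 0.711 0.   ]
[0.245 0.557 0.   ]
[0.442 0.7   0.   ]
(0.6, 0.17, 0.25) 1.57 [ 0.24  0.16  1.7  -0.    1.29 -1.33]
(0.6, 0.17, 0.25) -1.57 [ 0.24  0.16  1.7  -0.    1.29  1.81]
(0.6, 0.17, 0.25) 0 [ 0.24  0.16  1.7  -0.    1.29  0.24]
(0.6, 0.17, 0.25) 3.14 None
(0.6, 0.27, 0.25) 1.57 [ 0.39  0.22  1.62 -0.    1.3  -1.19]
(0.6, 0.27, 0.25) -1.57 [ 0.39  0.22  1.62 -0.    1.3   1.96]
(0.6, 0.27, 0.25) 0 [ 0.39  0.22  1.62 -0.    1.3   0.39]
(0.6, 0.27, 0.25) 3.14 None
(0.55, -0.16, 0.25) 1.57 [-0.33  0.06  1.8  -0.    1.28 -1.9 ]
(0.55, -0.16, 0.25) -1.57 [-0.33  0.06  1.8  -0.    1.28  1.24]
(0.55, -0.16, 0.25) 0 [-0.33  0.06  1.8  -0.    1.28 -0.33]
(0.55, -0.16, 0.25) 3.14 None
(0.55, -0.26, 0.25) 1.57 [-0.48  0.13  1.73 -0.    1.28 -2.05]
(0.55, -0.26, 0.25) -1.57 [-0.48  0.13  1.73 -0.    1.28  1.09]
(0.55, -0.26, 0.25) 0 [-0.48  0.13  1.73 -0.    1.28 -0.48]
(0.55, -0.26, 0.25) 3.14 None
```

```bash
python3 - <<'E'
from h import *
import pickle
D=[]
for n,P in (("s1",(.61,.29,.25)),("s2",(.61,.14,.25)),("t1",(.56,-.13,.25)),("t2",(.56,-.28,.25))):
    arm.move_ptp(P,quat(np.pi/2)); arm.sleep(.15)
    p=wpose();im=read_camera("wrist");D.append((n,p,im));save(n,im)
pickle.dump(D,open("d.pkl","wb"));print(current_t(),np.abs(current_force()).round(2))
for i in (0,2):cv2.imwrite(f"pics/pair{i}.png",cv2.resize(np.hstack([D[i][2],D[i+1][2]])[:,:,::-1],(800,300)))
E
```

```text
4.9833 [0.09 0.37 0.61]
```

View pics/s1.png

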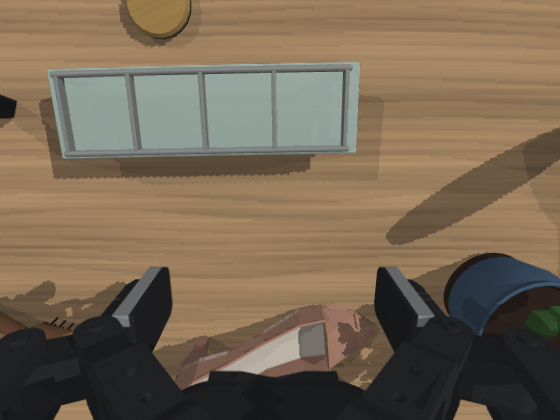

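View pics/s2.png

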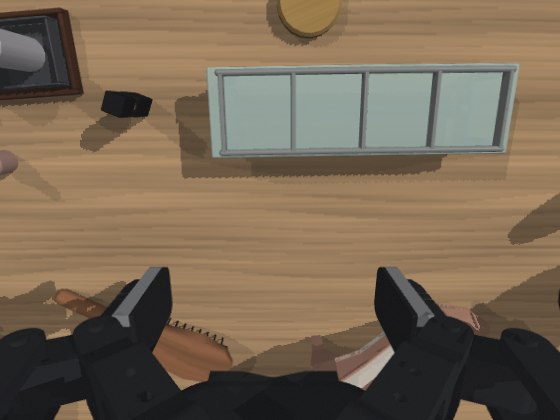

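View pics/t1.png

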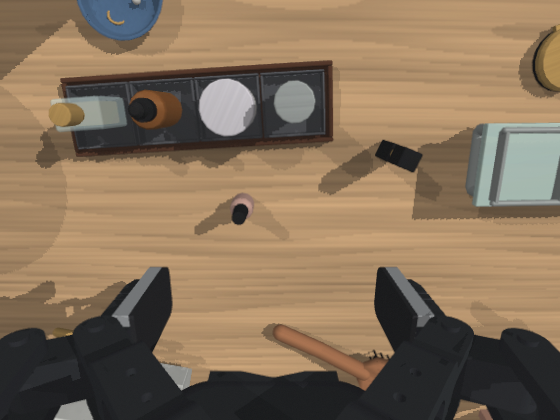

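View pics/t2.png

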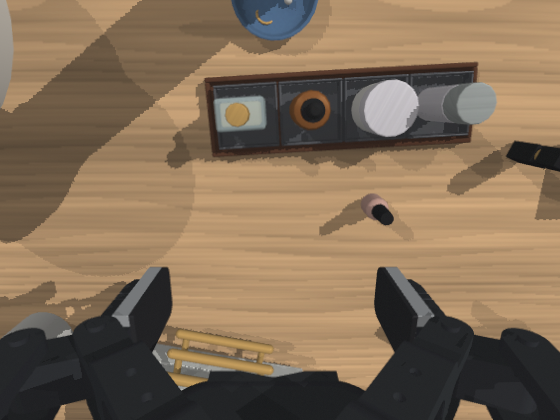

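```bash
python3 - <<'E'
import pickle,cv2,numpy as np
D=pickle.load(open("d.pkl","rb"))
def z(im,x0,y0,w,h,s,sz):
    return cv2.resize(im[y0:y0+h,x0:x0+w,::-1],sz,interpolation=cv2.INTER_CUBIC)
a=z(D[0][2],40,50,330,120,0,(792,288));b=z(D[1][2],200,50,330,120,0,(792,288))
cv2.imwrite("pics/sz.png",np.vstack([a,b]))
a=z(D[2][2],40,50,300,112,0,(780,291));b=z(D[3][2],200,50,300,112,0,(780,291))
cv2.imwrite("pics/tz.png",np.vstack([a,b]))
E
```

```text
(no output)
```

View pics/sz.png

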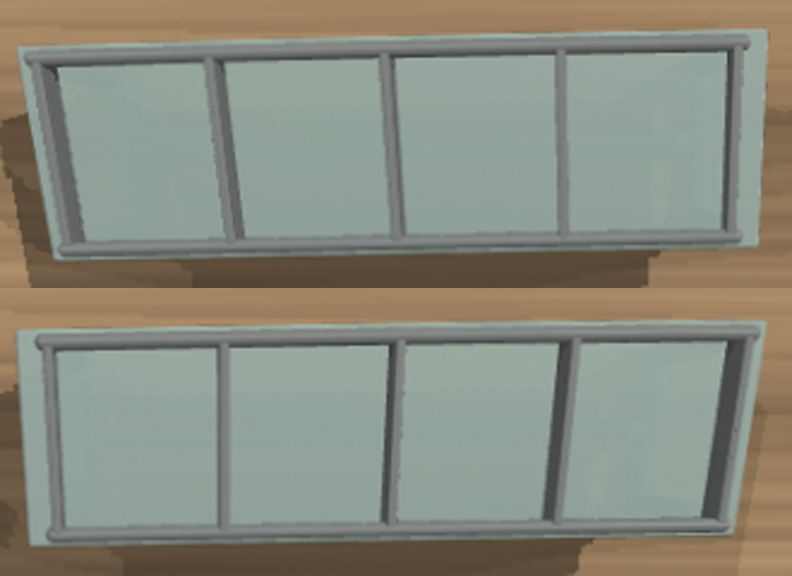

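View pics/tz.png

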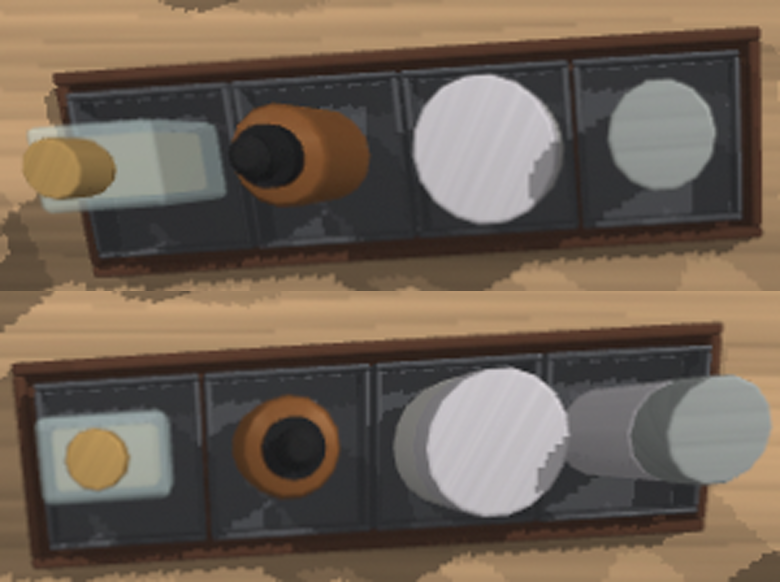

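```bash
python3 - <<'E'
from h import *
import pickle
D=pickle.load(open("d.pkl","rb"))
off={0:(40,50),1:(200,50)}
S=[[(18,46),(768,30),(757,245),(55,260)],[(18,41),(766,33),(731,244),(30,258)]]
X=[]
for k in range(4):
    o=[(D[i][1],np.array(S[i][k])/2.4+off[i]) for i in (0,1)]
    x,r=tri(o);X.append(x);print("stand",x.round(4),np.round(r,4),[onz(p,u,.05).round(4).tolist() for p,u in o])
T=[[(54,75),(760,30),(762,236),(96,275)],[(14,75),(721,32),(704,237),(35,276)]]
for k in range(4):
    o=[(D[i+2][1],np.array(T[i][k])/2.6+off[i]) for i in (0,1)]
    x,r=tri(o);print("tray",x.round(4),np.round(r,4),[onz(p,u,.014).round(4).tolist() for p,u in o])
seeds={"atomiser":[(662,134),(718,138)],"jar":[(470,140),(490,150)],"flacon":[(50,168),(97,168)],"dropper":[(250,153),(300,150)]}
for n,s in seeds.items():
    o=[]
    for i in (0,1):
        u=np.array(s[i])/2.6+off[i];im=cv2.cvtColor(D[i+2][2],cv2.COLOR_RGB2LAB)
        m=np.zeros((422,562),np.uint8);t=(9,6,6) if n!="dropper" else (4,4,4)
        cv2.floodFill(im,m,tuple(int(v) for v in u.round()),0,t,t,cv2.FLOODFILL_FIXED_RANGE|cv2.FLOODFILL_MASK_ONLY|(255<<8))
        c=max(cv2.findContours(m[1:-1,1:-1].copy(),0,1)[0],key=len);h=cv2.convexHull(c);e=cv2.fitEllipse(h);print(n,i,np.round(u,1),np.round(e[0],1),np.round(e[1],1))
        o.append((D[i+2][1],np.array(e[0]),u))
    for j in (1,2):
        x,r=tri([(q[0],q[j]) for q in o]);print("  ",x.round(4),np.round(r,4))
E
```

```text
stand [0.5029 0.0795 0.0497] [0.0002 0.0002] [[0.5031, 0.0797, 0.05], [0.5028, 0.0795, 0.05]]
stand [0.4974 0.3699 0.0482] [0. 0.] [[0.4977, 0.3694, 0.05], [0.4976, 0.3686, 0.05]]
stand [0.5797 0.3712 0.0479] [0.0003 0.0003] [[0.5797, 0.3707, 0.05], [0.5791, 0.3697, 0.05]]
stand [0.5863 0.0803 0.049 ] [0. 0.] [[0.5862, 0.0809, 0.05], [0.5862, 0.0805, 0.05]]
tray [ 0.4605 -0.3495  0.0141] [0.0001 0.0001] [[0.4603, -0.3496, 0.014], [0.4606, -0.3495, 0.014]]
tray [ 0.4429 -0.0694  0.0105] [0.0005 0.0005] [[0.4439, -0.07, 0.014], [0.4428, -0.0714, 0.014]]
tray [ 0.523  -0.0651  0.013 ] [0.0004 0.0004] [[0.5233, -0.0653, 0.014], [0.5225, -0.0657, 0.014]]
tray [ 0.54   -0.3447  0.0136] [0. 0.] [[0.5399, -0.3445, 0.014], [0.5399, -0.3447, 0.014]]
atomiser 0 [294.6 101.5] [294.2 101.1] [38.7 40.4]
atomiser 1 [476.2 103.1] [476.3 102.9] [36.7 41. ]
   [ 0.4839 -0.1128  0.0964] [0. 0.]
   [ 0.4841 -0.1124  0.0956] [0.0001 0.0001]
jar 0 [220.8 103.8] [226.1 106.4] [52.6 55.6]
jar 1 [388.5 107.7] [390.9 107.2] [51.1 56.3]
   [ 0.4881 -0.1727  0.0641] [0.0001 0.0001]
   [ 0.4872 -0.1766  0.0697] [0.0012 0.0012]
flacon 0 [ 59.2 114.6] [ 59.2 114. ] [21.  23.1]
flacon 1 [237.3 114.6] [236.6 113.8] [21.3 21.8]
   [ 0.4939 -0.3106  0.0913] [0.0001 0.0001]
   [ 0.4945 -0.3099  0.0926] [0.0001 0.0001]
dropper 0 [136.2 108.8] [136.1 106.9] [14.  14.9]
dropper 1 [315.4 107.7] [312.9 106.6] [15.7 22.2]
   [ 0.4882 -0.2463  0.0864] [0.0004 0.0004]
   [ 0.4894 -0.2447  0.091 ] [0.0007 0.0007]
```

```bash
python3 - <<'E'
from h import *
import pickle
D=pickle.load(open("d.pkl","rb"))
a=cv2.resize(D[2][2][80:140,40:120,::-1],(390,292),interpolation=2)
a2=cv2.resize(D[2][2][80:140,110:190,::-1],(390,292),interpolation=2)
b=cv2.resize(D[3][2][80:140,200:280,::-1],(390,292),interpolation=2)
c=cv2.resize(D[3][2][80:140,275:355,::-1],(390,292),interpolation=2)
cv2.imwrite("pics/fz.png",np.vstack([np.hstack([a,a2]),np.hstack([b,c])]))
E
```

```text
(no output)
```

View pics/fz.png

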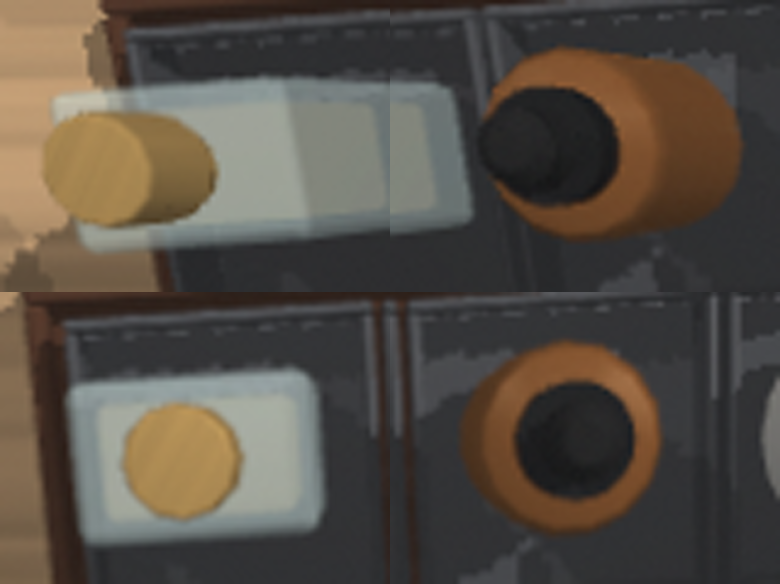

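```bash
python3 - <<'E'
from h import *
import pickle
D=pickle.load(open("d.pkl","rb"));k=4.875
p,q=D[2][1],D[3][1]
o1=lambda x,y:np.array([x/k+110,y/k+80]); o2=lambda x,y:np.array([x/k+275,y/k+80])
for n,a,b in (("tip",(122,141),(203,137)),("collar",(168,147),(187,148)),("body",(183,143),(176,146))):
    x,r=tri([(p,o1(*a)),(q,o2(*b))]);print(n,x.round(4),np.round(r,4))
print("body@.0615",onz(p,o1(183,143),.0615),onz(q,o2(176,146),.0615))
F=np.array([onz(q,np.array(c)/k+[200,80],.0655) for c in ((68,93),(317,78),(322,238),(85,253))]);print(F.round(4),F.mean(0))
e=F[1]-F[0];g=F[2]-F[3];print("yaw",np.arctan2(-e[0],e[1]),np.arctan2(-g[0],g[1]),np.linalg.norm(e),np.linalg.norm(g),np.linalg.norm(F[3]-F[0]),np.linalg.norm(F[2]-F[1]))
print("cap",onz(q,np.array((182,461-292))/k+[200,80],.0915))
for a in (.0617,):
  for P in ((.485,-.112),(.494,-.310)):
    for z in (.034,.2):print(np.round(arm.ik((*P,z),quat(a)),2))
E
```

```text
tip [ 0.4896 -0.2442  0.095 ] [0.0006 0.0006]
collar [ 0.4912 -0.2443  0.0728] [0.0002 0.0002]
body [ 0.4908 -0.2452  0.0622] [0. 0.]
body@.0615 [ 0.49076351 -0.24543041  0.0615    ] [ 0.49079001 -0.24510899  0.0615    ]
[[ 0.4815 -0.3333  0.0655]
 [ 0.4788 -0.2873  0.0655]
 [ 0.5076 -0.2864  0.0655]
 [ 0.5105 -0.3313  0.0655]] [ 0.49461855 -0.30956304  0.0655    ]
yaw 0.05882403242019394 0.06358303209899666 0.04605398302813851 0.04493779522639187 0.02904981479037273 0.028847182432986555
cap [ 0.49454057 -0.30998051  0.0915    ]
[-0.28  0.15  2.15 -0.    0.85 -0.34]
[-0.28 -0.05  2.01 -0.    1.18 -0.34]
[-0.6   0.29  1.97 -0.    0.88 -0.66]
[-0.6   0.11  1.84 -0.    1.19 -0.66]
```

```bash
cat >> h.py <<'E'
OBJ=dict(atomiser=(.484,-.1126,.036),jar=(.4877,-.1730,.032),dropper=(.4908,-.2447,.034),flacon=(.4946,-.3097,.034))
TY=.0617; SY=.0208; SC=np.array([.5416,.2252]); SU=np.array([-np.sin(SY),np.cos(SY)])
SLOT=dict(atomiser=.099,jar=.033,dropper=-.033,flacon=-.099)
def grasp(n,F=35):
    x,y,z=OBJ[n]; q=quat(TY)
    arm.move_ptp((x,y,.19),q); arm.move_l((x,y,z),q,vel=.1)
    arm.sleep(.1);f0=current_force(); effector.close(F); arm.sleep(.2)
    print(n,"tcp",current_tool_pos().round(4),"open",round(float(current_opening()),3),"df",(np.array(current_force())-f0).round(1))
def lift(n):
    x,y,z=OBJ[n]
    arm.move_l((x,y,z+.01),vel=.03); arm.move_l((x,y,.2),vel=.12);arm.sleep(.1)
    print("lifted open",round(float(current_opening()),3),np.round(current_force(),2),"t",current_t())
def carry(n):
    t=SC+SU*SLOT[n]; z=OBJ[n][2]+.0425
    arm.move_l((*t,.2),quat(SY),vel=.18); arm.move_l((*t,z+.015),vel=.1)
    arm.move_l((*t,z+.004),vel=.03); arm.sleep(.25); f0=np.array(current_force())
    print("hover",current_tool_pos().round(4),f0.round(2),"open",round(float(current_opening()),3))
def lower(n):
    t=SC+SU*SLOT[n]; z=OBJ[n][2]+.0425; f0=np.array(current_force())
    for d in np.arange(.0035,-.0036,-.0005):
        arm.move_l((*t,z+d),vel=.01); arm.sleep(.06); f=np.array(current_force())-f0
        if f[2]>1.5: break
    print("contact d",round(float(d),4),f.round(2),"z",current_tool_pos()[2].round(4)); return d
def release(n):
    t=SC+SU*SLOT[n]
    effector.open_jaws(); arm.sleep(.1); arm.move_l((*t,.2),vel=.12); print("t",current_t(),np.round(current_force(),2))
E
python3 - <<'E'
from h import *
import pickle
D=pickle.load(open("d.pkl","rb"))
for p,u in ((D[0][1],np.array((392,145))/2.4+(40,50)),(D[1][1],np.array((396,432-288))/2.4+(200,50))):print(onz(p,u,.062).round(4))
grasp("atomiser"); lift("atomiser")
save("g1",read_camera("wrist"));save("g1s",read_camera("scene"))
E
```

```text
[0.5405 0.2257 0.062 ]
[0.5404 0.2244 0.062 ]
atomiser tcp [ 0.4847 -0.1128  0.0364] open 0.395 df [1.5 0.2 2.2]
lifted open 0.392 [-0.38  1.14 -0.9 ] t 11.05
```

View pics/g1.png

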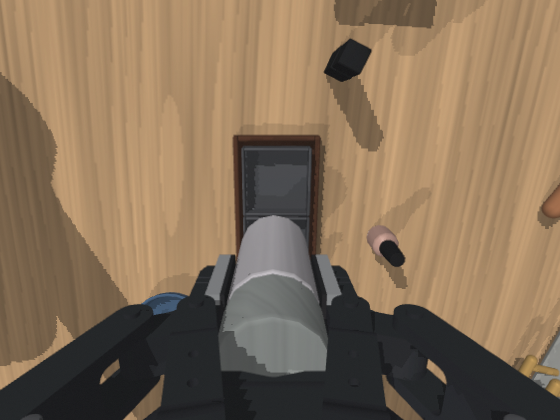

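View pics/g1s.png

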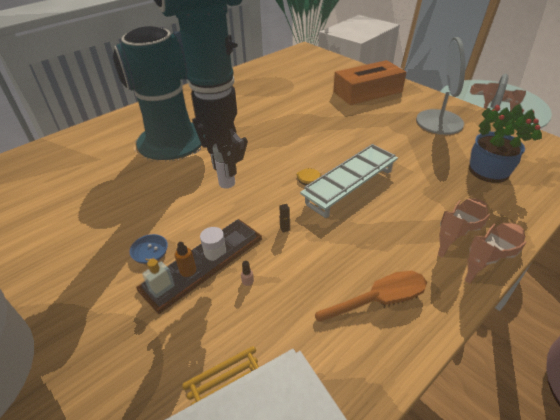

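The atomiser is held upright between the pads, at (275,290) in the wrist view, and the left bin is empty. The opening is 33.6 mm, which fits the 34 mm body.

```bash
python3 - <<'E'
from h import *
carry("atomiser"); lower("atomiser")
save("p1",read_camera("scene")[100:260,200:460],3)
print(current_t())
E
```

```text
hover [0.5397 0.3243 0.0827] [-0.54  0.37 -1.12] open 0.384
contact d 0.0 [-0.91 -0.03  4.29] z 0.0789
18.25
```

View pics/p1.png

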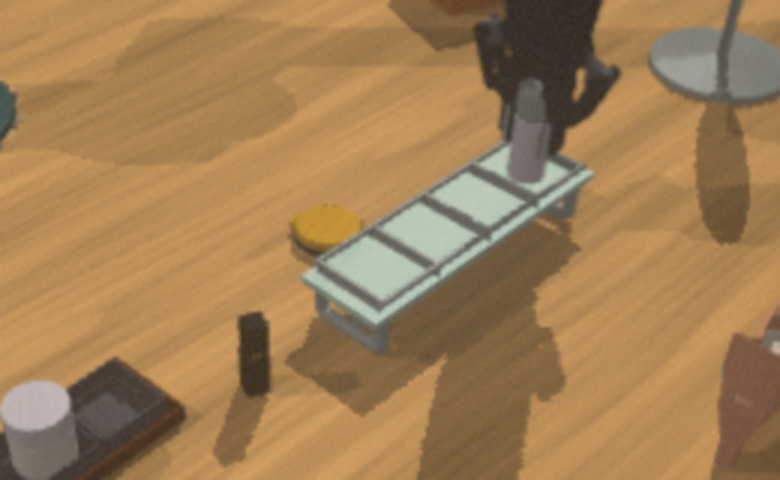

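The atomiser stands in the leftmost place (527,165), with contact at the expected height. I'll release it and look from above.

```bash
python3 - <<'E'
from h import *
release("atomiser"); save("r1",read_camera("wrist"))
grasp("jar"); lift("jar"); save("g2",read_camera("wrist"))
E
```

```text
t 20.0667 [-0.03 -0.33  0.46]
jar tcp [ 0.4882 -0.1732  0.0325] open 0.578 df [0.  1.1 4.4]
lifted open 0.583 [ 0.52  0.28 -1.97] t 26.4417
```

View pics/r1.png

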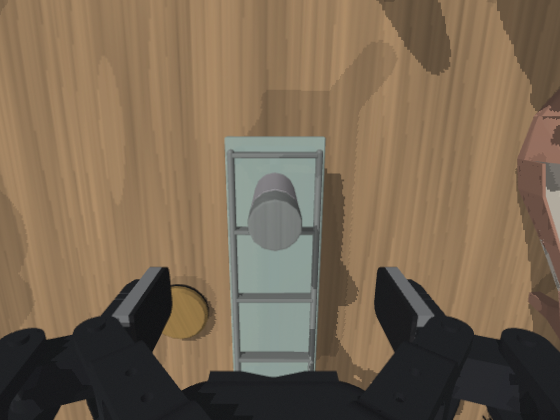

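View pics/g2.png

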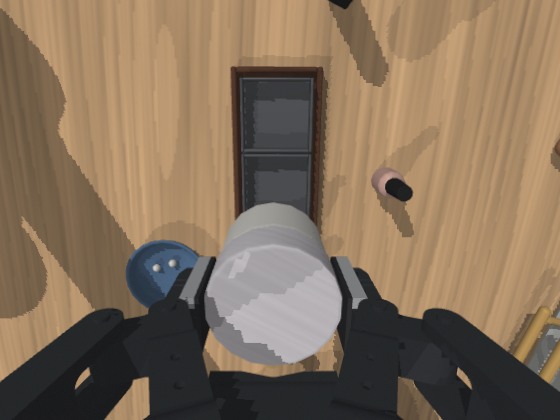

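```bash
python3 - <<'E'
from h import *
p=wpose();t=current_tool_pos();z=t[2]-.032+.0655
print(t, proj(p,(t[0],t[1],z)),[proj(p,(t[0],t[1]+d,z)).round(1) for d in (.0255,-.0255)],onz(p,(273,303),z)-t)
E
```

```text
[ 0.48721881 -0.17280058  0.19907223] [273.34594123 311.34756939] [array([278.1, 245.4]), array([269.1, 369.6])] [-0.00033823  0.00338829  0.0335    ]
```

```bash
python3 - <<'E'
from h import *
im=cv2.imread("pics/g2.png")
p=wpose();t=current_tool_pos();z=t[2]-.032+.0655
for dy,c in ((0,(0,0,255)),(.003,(0,255,0))):
    pts=np.array([proj(p,(t[0]+.0255*np.cos(a),t[1]+dy+.0255*np.sin(a),z)) for a in np.linspace(0,6.3,80)])
    cv2.polylines(im,[(pts*16).round().astype(int)],True,c,1,cv2.LINE_AA,4)
cv2.imwrite("pics/g2z.png",cv2.resize(im[190:390,180:370],None,fx=3,fy=3,interpolation=2))
E
```

```text
(no output)
```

View pics/g2z.png

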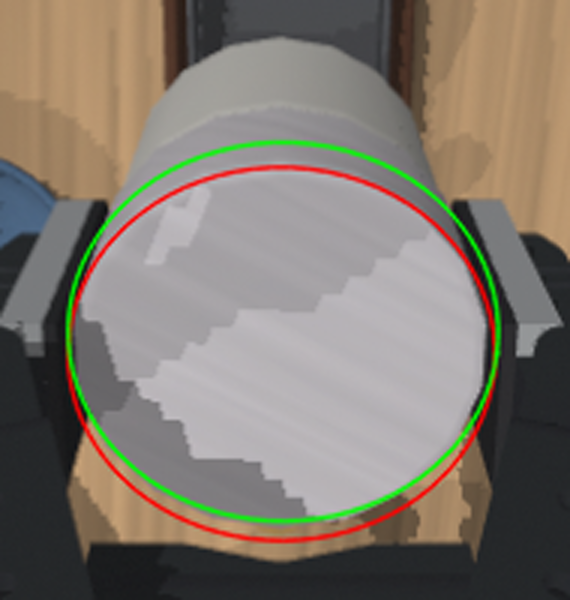

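The jar sits about 1.5 mm toward +y in the grip and its lid outline looks slightly small, so it may sit a little low. I'll start the contact descent from higher up.

```bash
python3 - <<'E'
import re
s=open("h.py").read()
s=s.replace("t=SC+SU*SLOT[n]","t=SC+SU*SLOT[n]+ADJ.get(n,0)").replace("z+.015),vel=.1)","z+.022),vel=.1)").replace("z+.004),vel=.03)","z+HOV),vel=.05)").replace("np.arange(.0035,","np.arange(HOV-.0007,").replace("-.0036,-.0005","-.0036,-.0007")
s=s.replace("SLOT=dict","HOV=.008;ADJ=dict(jar=np.array([0,-.0015]))\nSLOT=dict")
open("h.py","w").write(s)
E
python3 - <<'E'
from h import *
carry("jar"); lower("jar")
save("p2",read_camera("scene")[100:260,200:460],3); print(current_t())
E
```

```text
hover [0.5411 0.2568 0.0827] [-0.42  0.32 -1.52] open 0.583
contact d 0.0003 [-0.01  0.16  1.56] z 0.0751
34.3583
```

View pics/p2.png

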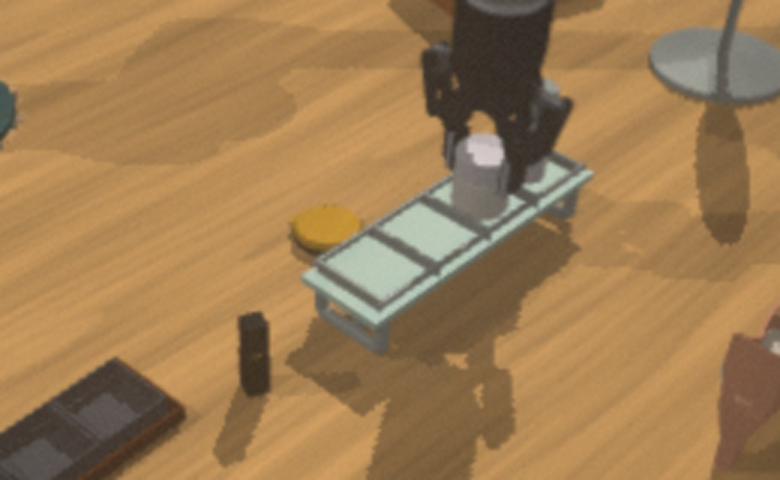

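The jar made contact at the nominal height and stands in the second place (481,190). I'll release it and take the dropper.

```bash
python3 - <<'E'
from h import *
release("jar"); p=wpose();save("r2",read_camera("wrist"))
print([proj(p,(*(SC+SU*.033+[dx,dy]),.108)).round(1).tolist() for dx,dy in ((0,0),(.0255,0),(0,.0255),(0,-.0255))])
grasp("dropper"); lift("dropper"); save("g3",read_camera("wrist"))
E
```

```text
t 36.1 [-0.14 -0.74  1.35]
[[274.4, 208.6], [310.9, 209.4], [275.3, 172.6], [273.6, 242.5]]
dropper tcp [ 0.491  -0.2448  0.0342] open 0.408 df [0.2 0.1 3.1]
lifted open 0.409 [-0.16 -0.3  -0.64] t 42.5417
```

View pics/r2.png

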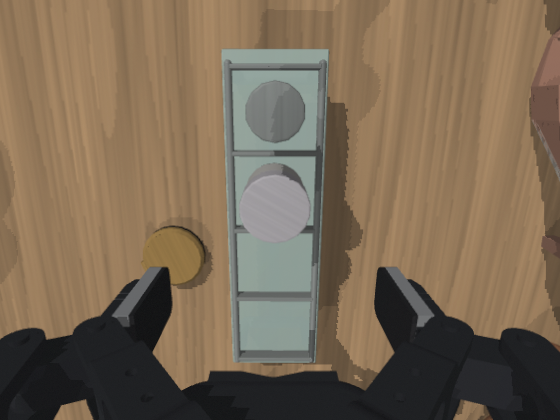

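View pics/g3.png

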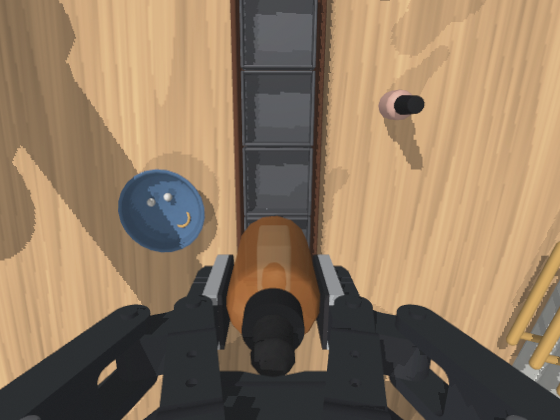

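The atomiser (275,112) and jar (275,208) sit centred in their places; the jar's lid centre was predicted at (274,209). The dropper is held upright, with the jaws at 34.7 mm on its 36 mm body.

```bash
python3 - <<'E'
from h import *
carry("dropper"); lower("dropper")
save("p3",read_camera("scene")[100:260,200:460],3); print(current_t())
E
```

```text
hover [0.5425 0.1923 0.0847] [ 0.04  0.35 -0.38] open 0.411
contact d -0.0004 [-2.29 -0.98  5.62] z 0.0767
50.7833
```

View pics/p3.png

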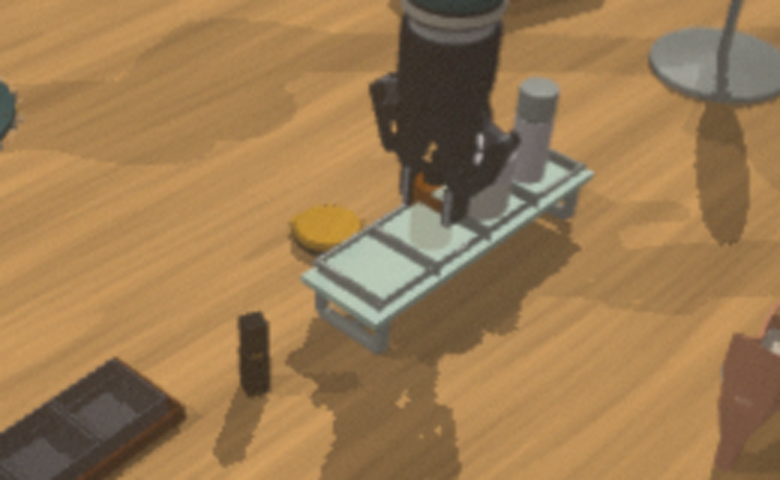

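```bash
python3 - <<'E'
from h import *
release("dropper"); save("r3",read_camera("wrist"))
save("r3s",read_camera("scene")[100:260,200:460],3)
E
```

```text
t 52.6167 [-0.26  0.44  0.09]
```

View pics/r3.png

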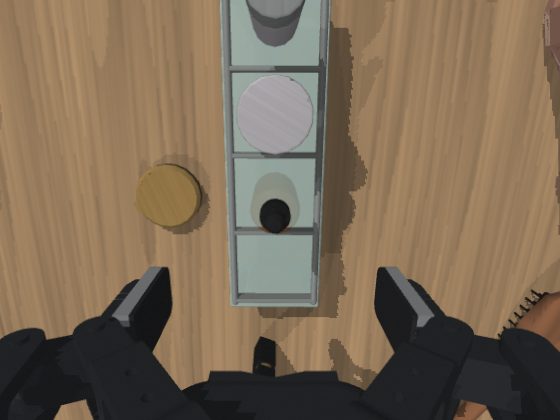

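View pics/r3s.png

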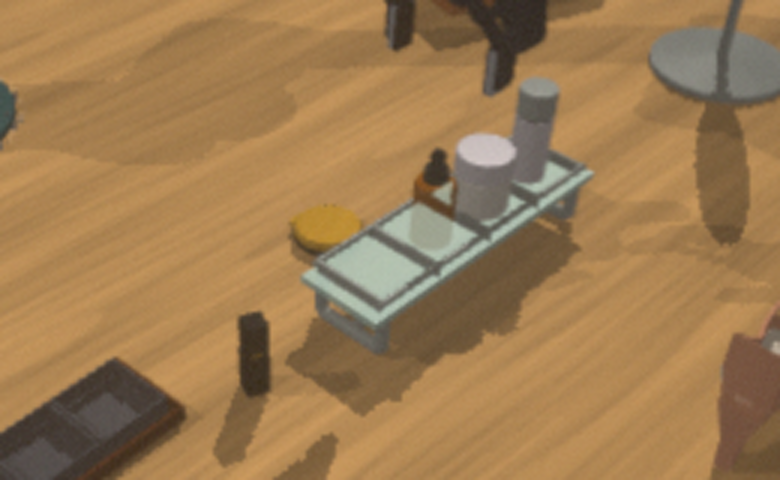

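All three stand upright in order. The dropper's pale outline is transparent glass drawn over it. Now the flacon.

```bash
python3 - <<'E'
from h import *
save("f0",read_camera("scene")[200:320,110:290],3)
grasp("flacon"); lift("flacon"); save("g4",read_camera("wrist"))
E
```

```text
flacon tcp [ 0.4948 -0.3098  0.0341] open 0.345 df [ 1.5 -0.2  0.8]
lifted open 0.347 [-0.62 -0.31 -1.53] t 59.1917
```

View pics/g4.png

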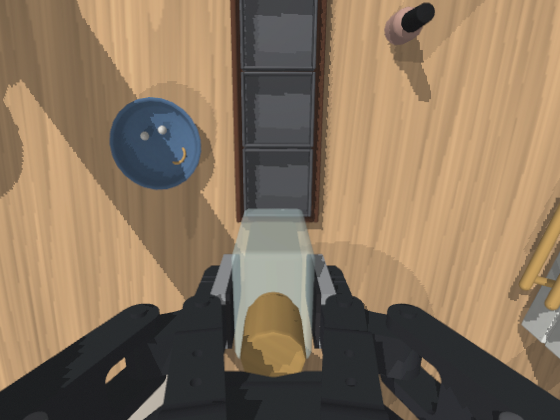

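The flacon is held squarely and upright, with the jaws at 29.5 mm on its 30 mm side.

```bash
python3 - <<'E'
from h import *
carry("flacon"); lower("flacon"); release("flacon")
arm.move_l((.56,.12,.27),vel=.15); arm.move_ptp((.61,.215,.27),quat(np.pi/2)); arm.sleep(.2)
save("e1",read_camera("wrist")); save("e1s",read_camera("scene")[100:260,200:460],3); save("e1t",read_camera("top"))
print(current_t())
E
```

```text
hover [0.5439 0.1263 0.0847] [-0.1  -0.01 -1.62] open 0.343
contact d -0.0004 [-1.25 -0.08  6.3 ] z 0.0766
t 69.2417 [ 0.28 -0.14 -0.99]
71.5
```

View pics/e1.png

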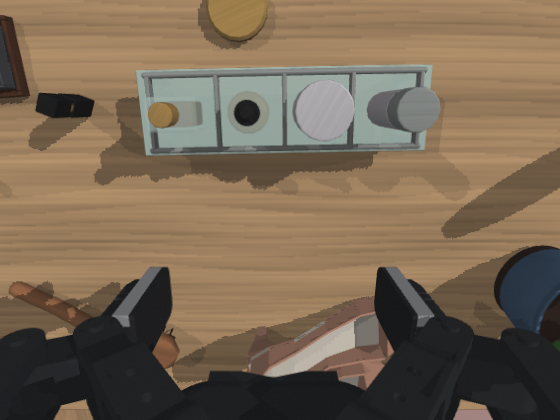

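View pics/e1s.png

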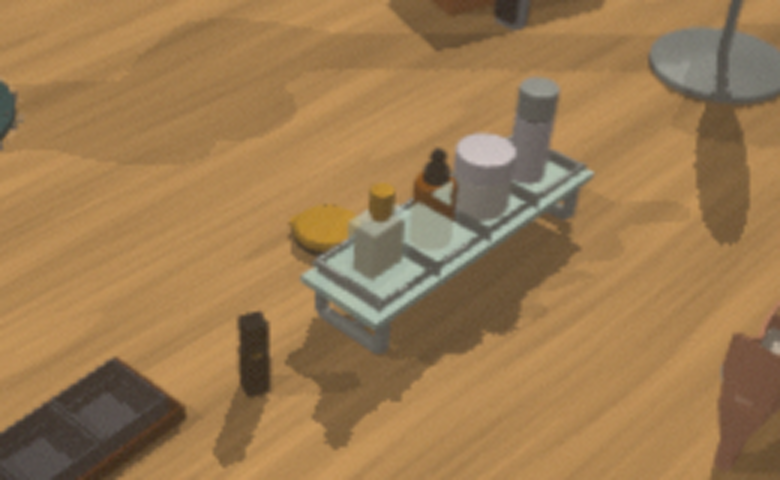

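```bash
python3 - <<'E'
from h import *
p=wpose()
for n,h in (("atomiser",.09),("jar",.058),("dropper",.088),("flacon",.084)): print(n,proj(p,(*(SC+SU*SLOT[n]),.05+h)).round(1))
print(current_force().round(2),current_t()); close_job()
E
```

```text
atomiser [419.  109.6]
jar [325.9 110.6]
dropper [245.2 112.7]
flacon [160.7 114.6]
[-0.45  0.01 -0.53] 71.5
the job is handed in; nothing more can be done
```

All four toiletries now stand on the stand, one in each place. Left to right they are atomiser, jar, dropper, flacon, the same order as in the tray. I handed the job in at about 72 s of the 128 s allowed, with the arm clear of everything.

- **Set-down:** I lowered each one in steps until the wrist force showed contact, and every contact came within 0.5 mm of the height I expected. The peak change in vertical force was 6.3 N, for the flacon.
- **Final views:** in the last scene and wrist pictures all four are upright and inside their bars. The tops of the dropper, jar and flacon are about 1–2 px from where I predicted, and the atomiser's is about 4 px off; those positions were read by eye. I didn't open the last top-camera picture.
- **Checks that disagreed:**
  - My measured heights mostly read 1–2 mm below the given sizes, for example 48–50 mm for the 50 mm shelf.
  - My first dropper measurement was poor, so I redid it before grasping.
  - The jar's lid looked slightly small while held, as if it had sagged, but it touched down at the expected height, so it had not slipped.

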